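Isolate the exposure lamp and hold its hood up at the second stop

TASK

I have to change the tubes of the exposure lamp: turn the lamp's isolator on the bench from on to off, and only then squeeze in the release button in the crossbar of the lamp and draw the hood up past its first stop to the second stop, the very top of its travel. Do not let it drop - it does not stay up there by itself - and finish while still holding it up by the crossbar, pulled up to that stop. Leave the carton, the flask and the loupe where they stand.

Things in the scene. Friction and masses are not known exactly. Their poses are not given: they have to be found in the camera images.
- lamp_stand: Exposure lamp: fixed base board 150 (its x) x 345 (y) x 12 mm, two telescopic posts at y = +-150 mm (outer tubes end 150 mm up), joined on top by a black crossbar along y; a grey hood, 236 mm long (y), 85 mm wide, hangs below the bar and moves up with it. Origin: centre of the board's underside, on the bench; x points away from the robot (turned up to 17 degrees), z up.
- lamp_grip (a point): Centre of the crossbar, 165 mm up when parked, 285 mm at the second stop; axes as lamp_stand. Bar section 26 x 26 mm, free for 100 mm either way along y; 53 mm of air below it. Taken from above with the fingers closing along x, one on the button in the middle of the +x face and one on the opposite face, the grip itself presses the button in.
- release_face (a point): Middle of the outer face of the grey release button, on the far side (+x) of the crossbar; 32 mm wide (y), 16 mm high (z), 5 mm proud of the bar. 18 mm in +x from lamp_grip when out.
- release (a joint): Travel of the release button in m: 0 = out (latch engaged), 0.005 = flush with the bar (latch free from about 0.004). Spring 2 N at the start, 6 N when flush. Between the notches the latch slides on the post and keeps the button about 0.003 in even when not pressed.
- lamp_hood (a joint): Height of hood and bar above parked, in m: 0 = parked (latched), 0.060 = first stop (notch; with the button out the latch falls in and blocks both ways, with the button kept in it slides past), 0.120 = second stop, end of travel: no notch there, the hood sinks if let go. Moving weight 0.5 to 0.8 kg; lifting takes 6 to 11 N.
- isolator_box: Lamp isolator: a fixed grey enclosure lying flat on the bench, 120 mm (its x) x 85 mm (y) x 60 mm high, with black cable glands at both x ends and a 6 mm thick black disc (68 mm across) on top, so the disc's face is at 66 mm. Origin: centre of the underside, on the bench; z up.
- isolator_grip (a point): On the handle's vertical turning axis, over the enclosure's middle, 88 mm up: where to take the handle. The handle is a black bar 14 mm thick, from 67 to 101 mm height, 60 mm long (28 mm behind the axis, 32 mm to the tip of its narrow nose). The point turns with it: its +y points along the bar to the nose.
- isolator (a joint): Angle of the handle in rad: 0 = off (bar across the enclosure, nose to the box's +y), 1.571 = on (bar along the enclosure, nose to the box's +x). On to off is a quarter turn anticlockwise seen from above. Sprung over-centre, up to about 0.15 N m: let go clearly beyond half way, it snaps on to that end.
- tube_carton: Bystander: cardboard carton with a plain white label band of spare tubes lying on the bench, 40 x 250 x 40 mm (long along its y), origin at the centre of its underside. Loose.
- flask: Bystander: round glass flask with a neck, 72 mm across, 112 mm high, origin at the centre of its underside. Loose.
- loupe: Bystander: cylindrical focusing loupe, 54 mm across, 50 mm high, origin at the centre of its underside. Loose.
Things that resemble listed ones, but are neither listed nor needed, are in the scene too. Of the things that look like the isolator_box, the middle-sized one is meant.

How it is judged:
By the outcome, as a careful person would: the job done as asked, in the order asked, and still so for the second after the job is handed in, while the arm keeps its last pose, push and grip.
It also fails if it takes over 51 s, if anything falls off the work surface, if the arm or the gripper's body presses on something with over 40 N, if the wrist force passes 120 N, or if a joint passes its speed limit or range.

ROBOT

A 6-joint arm with a two-finger parallel gripper is mounted at the origin on the work surface. World frame = base frame: x ahead of the robot, y to its left, z up, the work surface at z = 0. Lengths are in m, angles in rad, forces in N, time in s.
With the tool pointing down it reaches from about 0.35 to 0.975 m from the base axis. Payload 4.9 kg.
Tool frame: the origin (TCP) lies midway between the tips of the shut fingers; the grasp point (between the pads) lies 19 mm behind it; z points along the fingers, y is the line along which they close (so a half turn about z gives the same grasp; the last joint's range is limited). The gripper opens to 85 mm and grips with 20 to 120 N. Pads are 22 mm wide; open, the fingers measure 114 mm over their backs; the gripper's body (76 mm by 85 mm) begins 54 mm behind the grasp point. The pads swing forward as they close: fully open they stand 13 mm farther back than shut.
Start: joints at [-1.367, 0.053, 1.613, -0, 1.476, -0.119], TCP at [0.198, -0.593, 0.231] pointing down, gripper open.
Joint ranges: [-3.01, 3.01], [-1.01, 2.22], [0.06, 2.58], [-1.02, 4.17], [0.09, 2.62], [-3.14, 3.14]. Speed limits (rad/s): [2.57, 2.57, 3.14, 3.14, 3.14, 3.14].

INTERFACE

Orientations are given as a rotation vector (axis times angle).
In Python, from station import ctrl, optics, job gives the robot as it stands.
- The arm moves only by the shell command python3 -m jog 'ROWS' [OPENING] [FORCE]. ROWS is JSON, a list of rows, each a list of 2 entries, a list of its own where there are three numbers: the shift along the tool's x, y, z in m, then the turn, a rotation vector about the tool's x, y, z in rad. A call has 1 to 5 rows; each row is the pose to reach, as a shift and turn from the pose commanded when the call began, along the tool's axes at that moment; what a row does not reach only later rows make up. A row lasts 1/10 s, in which the tool goes at most 50 mm and 8.59 degrees, less where a joint would pass 70% of its speed; a pose out of reach is approached as far as the arm can. A call with a gripper value outside its range is refused whole. OPENING is the opening, from 0 (shut) to 1 (fully open), set as the call begins (- or left out, the last holds). The fingers move at their own pace and stop on an object; FORCE is the grip in N (left out, the last holds). Time passes only in rows, so rows that repeat a pose let the fingers close. It gives the time, the measured TCP pose, the force, the opening and the grip force at its end, in the units of the state.
- ctrl.get_obs(): the state, without advancing time (a new reading comes with each control period).
- optics.get_image(name): name is "scene" or "top"; returns a dict with "image" (384x512x3 uint8, blue, green, red), "fx", "fy", "cx", "cy" (pixels), "rvec" (rotation vector, rad) and "tvec" (3), from world to camera coordinates, as OpenCV has them. Camera axes: x right, y down, z forward; pixel columns grow to the right and rows downward; lengths in m; the calibration is good to about 2 mm. A picture is of the moment at which its call begins. There is no depth.
- job.finish_job(): hands the job in; it is judged then, once.
The state is a dict: "t": time; "q": joint angles; "dq": joint speeds; "effort": joint torques, N m; "tool_pos": TCP position; "tool_rot": TCP orientation; "contact_force": force on the tool from outside, world axes, zero at the start; "wrist_torque": the same for the moment, N m; "opening": finger opening in m; "grip_force": force on a finger pad.
Only numpy, scipy, OpenCV 4.12 (cv2) and the standard library are available. Lean on these libraries where they do the work, as an engineer would, in place of code of your own. Each camera call takes 0.05 s, during which the arm holds its last target. There are 200 camera calls.

## Working session

There is one attempt and no reset: what is moved stays moved. The work goes in short steps, Python scripts to look and compute and a shell command to move; the robot and the scene stay as the last step left them, time stands still between calls to the robot, and variables do not carry over. Pictures are saved under pics/ and viewed, at most 10 in all, crops included, and the job is handed in when it is done.

```bash
mkdir -p pics; ls; python3 - <<'E'
from station import ctrl, optics
import cv2,json,numpy as np
for n in ["scene","top"]:
    d=optics.get_image(n); im=d.pop("image"); cv2.imwrite(f"pics/{n}0.png",im)
    np.savez(f"{n}.npz",**d)
    print(n,d)
print(ctrl.get_obs())
E
```

```text
pics
scene {'fx': 408.9618685037776, 'fy': 408.9618685037776, 'cx': 252.95273103469955, 'cy': 193.4585312362567, 'rvec': array([ 1.34252677,  2.32123531, -0.85315947]), 'tvec': array([ 0.30848805, -0.25356761,  1.49129704])}
top {'fx': 392.6975084688805, 'fy': 392.6975084688805, 'cx': 257.90918003913254, 'cy': 193.01567771773205, 'rvec': array([ 2.09159502, -2.15305394,  0.18684395]), 'tvec': array([-0.0431411 ,  0.54803965,  1.04267619])}
{'t': 0.1, 'q': array([-1.36699173e+00,  5.33062547e-02,  1.61414021e+00,  1.88991891e-05,
        1.47598369e+00, -1.18996951e-01]), 'dq': array([ 6.74066561e-04, -1.09069657e-03, -1.35937629e-03,  3.83914509e-05,
        8.80873582e-04,  6.23551751e-04]), 'effort': array([ 1.03902956e-03, -3.94901133e+01, -3.71364856e+01,  1.97741974e-05,
        3.85912033e-03,  3.39347494e-06]), 'tool_pos': array([ 0.19816026, -0.59217288,  0.23018624]), 'tool_rot': array([-3.09894952e+00, -5.04558913e-01,  9.27763129e-05]), 'contact_force': array([ 1.19632017,  0.33412543, -0.02556782]), 'wrist_torque': array([-0.00663909, -0.05844918, -0.04167809]), 'grip_force': 0.0, 'opening': 0.08541796231419142}
```

View pics/scene0.png

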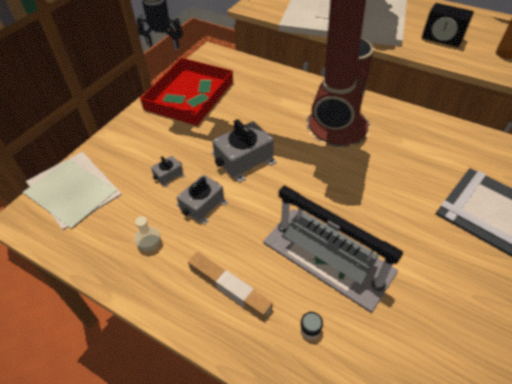

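View pics/top0.png

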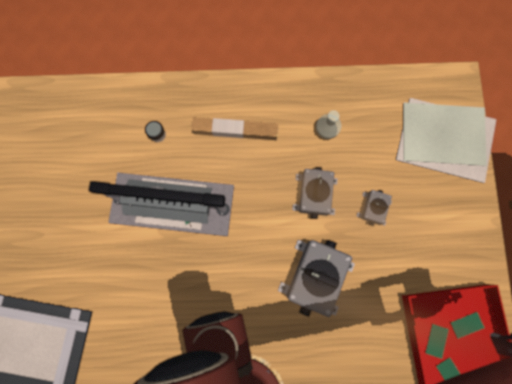

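The top view shows three isolators: large at (320,277), middle-sized at (317,191) and small at (376,207). The middle-sized one at (317,191) is the one meant. The lamp is at (172,203), the loupe at (154,130), the carton at (235,128) and the flask at (327,126).

```bash
python3 - <<'E'
import cv2,numpy as np
t=cv2.imread("pics/top0.png");s=cv2.imread("pics/scene0.png")
a=cv2.resize(t[160:224,284:352],(408,384),interpolation=cv2.INTER_CUBIC)   # x6
b=cv2.resize(s[168:228,170:235],(390,360),interpolation=cv2.INTER_CUBIC)
b=cv2.copyMakeBorder(b,0,24,0,0,0,value=0)
cv2.imwrite("pics/iso.png",np.hstack([a,b]))
c=cv2.resize(t[165:245,80:245],(792,384),interpolation=cv2.INTER_CUBIC) #x4.8
cv2.imwrite("pics/lamp.png",c)
E
```

```text
(no output)
```

View pics/iso.png

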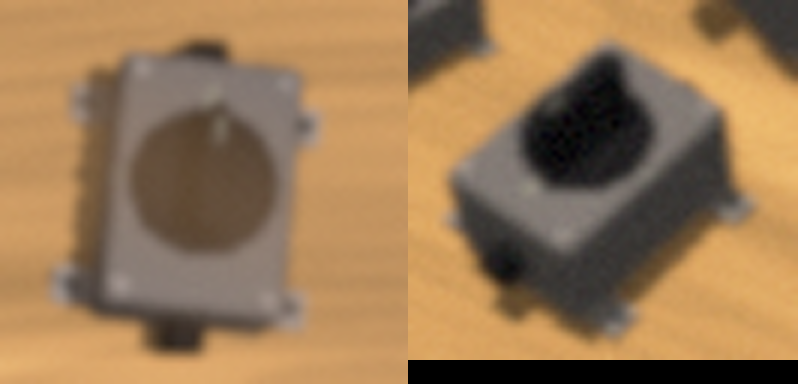

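View pics/lamp.png

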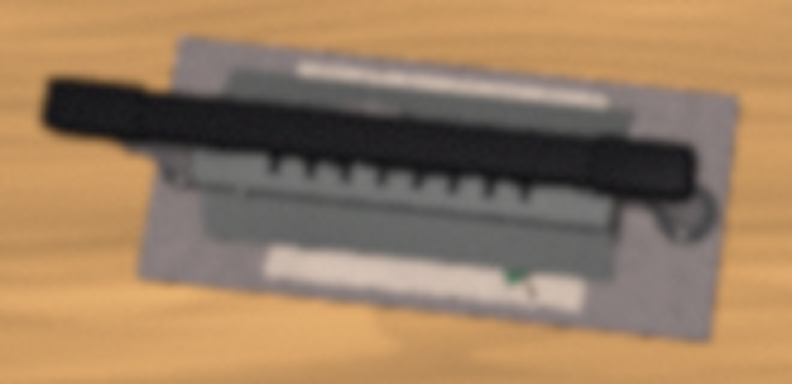

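```bash
cat > h.py <<'E'
import numpy as np,cv2
def bp(cam,uv,z):
    d=np.load(f"{cam}.npz");R=cv2.Rodrigues(d["rvec"])[0];C=-R.T@d["tvec"]
    uv=np.atleast_2d(np.array(uv,float))
    r=np.c_[(uv[:,0]-d["cx"])/d["fx"],(uv[:,1]-d["cy"])/d["fy"],np.ones(len(uv))]@R
    return C+r*((z-C[2])/r[:,2])[:,None]
def proj(cam,P):
    d=np.load(f"{cam}.npz");K=np.array([[d["fx"],0,d["cx"]],[0,d["fy"],d["cy"]],[0,0,1]])
    return cv2.projectPoints(np.atleast_2d(np.array(P,float)),d["rvec"],d["tvec"],K,None)[0][:,0]
E
python3 - <<'E'
from h import *
np.set_printoptions(precision=4,suppress=True)
cv=lambda l,s,o:(np.array(l,float)+.5)/s-.5+np.array(o)
iso=lambda l:cv(l,6,(284,160)); lam=lambda l:cv(l,4.8,(80,165))
print("disc",bp("top",iso([(204,180)]),.066))
g=bp("top",iso([(205,50),(172,335)]),.03);print("glands",g,g.mean(0))
e=bp("top",iso([(125,57),(300,77),(270,325),(103,305)]),.06);print("lid",e,e.mean(0),np.linalg.norm(np.diff(e,axis=0),axis=1))
print("nose mark",bp("top",iso([(220,130)]),.101),bp("top",iso([(212,95)]),.06))
b=bp("top",lam([(182,38),(738,97),(712,340),(140,278)]),.012);print("board",b,b.mean(0),np.linalg.norm(np.diff(b,axis=0),axis=1))
B=bp("top",lam([(45,104),(693,171)]),.178);print("bar",B,B.mean(0))
for P in (g,B): 
    v=P[0]-P[1];print("ang",np.degrees(np.arctan2(v[1],v[0])))
v=b[0]-b[1];w=b[0]-b[3];print(np.degrees(np.arctan2(-v[0],v[1])),np.degrees(np.arctan2(w[1],w[0])))
# scene check: disc centre at crop
print("disc scene",bp("scene",cv([(588-408,128)],6,(170,168)),.066))
E
```

```text
disc [[ 0.5483 -0.2228  0.066 ]]
glands [[ 0.6182 -0.2322  0.03  ]
 [ 0.4819 -0.2092  0.03  ]] [ 0.5501 -0.2207  0.03  ]
lid [[ 0.6086 -0.1904  0.06  ]
 [ 0.5966 -0.2708  0.06  ]
 [ 0.4815 -0.2499  0.06  ]
 [ 0.4929 -0.1746  0.06  ]] [ 0.5449 -0.2214  0.06  ] [0.0813 0.1169 0.0762]
nose mark [[ 0.564  -0.2259  0.101 ]] [[ 0.5893 -0.2297  0.06  ]]
board [[0.6266 0.3491 0.012 ]
 [0.5798 0.0115 0.012 ]
 [0.4342 0.0293 0.012 ]
 [0.4807 0.3687 0.012 ]] [0.5303 0.1897 0.012 ] [0.3408 0.1467 0.3426]
bar [[0.5523 0.3569 0.178 ]
 [0.5075 0.0238 0.178 ]] [0.5299 0.1904 0.178 ]
ang -9.579379721981216
ang 82.33398890762396
-7.892064350463284 -7.656654006052653
disc scene [[ 0.5469 -0.2205  0.066 ]]
```

Measured, isolator axis at about (0.548,-0.222), box x at about -9.6°, nose along +x. In the enlarged crop the nose mark is at (220,130) and the handle lies along the enclosure, so it is on. The lamp grip is at about (0.530,0.190,0.165), yaw about -7.8°. Moving now.

```bash
cat >> h.py <<'E'
def go(x,y,z,close_deg):
    """print shift and turn (tool axes) to TCP x,y,z, pointing down, fingers closing along close_deg"""
    from station import ctrl
    from scipy.spatial.transform import Rotation as Ro
    o=ctrl.get_obs();R=Ro.from_rotvec(o["tool_rot"])
    best=None
    for a in (close_deg,close_deg+180):
        a=np.radians(a);Y=np.array([np.cos(a),np.sin(a),0]);Z=np.array([0,0,-1.]);X=np.cross(Y,Z)
        t=(R.inv()*Ro.from_matrix(np.c_[X,Y,Z])).as_rotvec()
        if best is None or np.linalg.norm(t)<np.linalg.norm(best):best=t
    s=R.inv().apply(np.array([x,y,z])-o["tool_pos"])
    print("t",o["t"],"shift",np.round(s,4),"turn",np.round(best,3),"q6",round(o["q"][5],2),"pos",np.round(o["tool_pos"],4),"F",np.round(o["contact_force"],1),"open",round(o["opening"],4),"grip",round(o["grip_force"],1))
E
python3 -c "from h import *;go(.548,-.222,.2,80.4)"
python3 -m jog '[[[0.225,-0.12,0],[0,0,0.25]],[[0.225,-0.12,0],[0,0,0.25]],[[0.225,-0.12,0],[0,0,0.25]],[[0.225,-0.12,0],[0,0,0.25]],[[0.225,-0.12,0],[0,0,0.25]]]' 1
python3 -c "from h import *;go(.548,-.222,.2,80.4)"
```

```text
t 0.1 shift [ 0.4492 -0.24    0.0307] turn [-0.002  0.     0.49 ] q6 -0.12 pos [ 0.1982 -0.5922  0.2302] F [ 1.2  0.3 -0. ] open 0.0854 grip 0.0
t: 0.6
tool_pos: [0.371, -0.4093, 0.2308]
tool_rot: [-3.139, -0.114, 0.0]
contact_force: [1.1, -0.3, -0.1]
opening: 0.0855
grip_force: 0.0
t 0.6 shift [ 0.1901 -0.174   0.0308] turn [-0.001  0.     0.24 ] q6 0.53 pos [ 0.371  -0.4093  0.2308] F [ 1.1 -0.3 -0.1] open 0.0855 grip 0.0
```

```bash
python3 -m jog '[[[0.19,-0.174,0.03],[0,0,0.24]],[[0.19,-0.174,0.03],[0,0,0.24]],[[0.19,-0.174,0.03],[0,0,0.24]],[[0.19,-0.174,0.03],[0,0,0.24]],[[0.19,-0.174,0.03],[0,0,0.24]]]' >/dev/null
python3 -m jog '[[[0,0,0.04],[0,0,0]],[[0,0,0.04],[0,0,0]],[[0,0,0.04],[0,0,0]]]'
python3 -c "from h import *;go(.548,-.222,.073,80.4)"
python3 - <<'E'
from station import optics
import cv2,numpy as np
d=optics.get_image("scene")["image"];t=optics.get_image("top")["image"]
a=cv2.resize(d[130:240,150:260],(400,400),interpolation=cv2.INTER_CUBIC)
b=cv2.resize(t[140:240,265:365],(400,400),interpolation=cv2.INTER_CUBIC)
cv2.imwrite("pics/near.png",np.hstack([a,b]))
E
```

```text
t: 1.4
tool_pos: [0.5367, -0.2332, 0.1616]
tool_rot: [-3.129, 0.262, 0.005]
contact_force: [-0.0, -0.6, 0.5]
opening: 0.0852
grip_force: 0.0
t 1.4 shift [ 0.0096 -0.0128  0.0886] turn [-0.001  0.003  0.   ] q6 1.2 pos [ 0.5367 -0.2332  0.1616] F [-0.  -0.6  0.5] open 0.0852 grip 0.0
```

View pics/near.png

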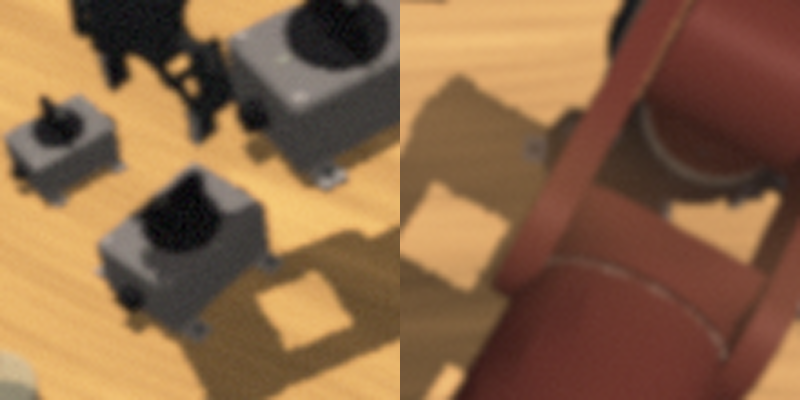

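The fingers stand open above the middle isolator, with tips at about (182,152) and (206,167) in the scene view. I'll check that against the projection and shift to centre.

```bash
python3 - <<'E'
from h import *
print(proj("scene",[[.5367,-.2332,.1746],[.5437,-.191,.1746],[.53,-.275,.1746]]))
E
python3 -m jog '[[[0.01,-0.013,0.05],[0,0,0]],[[0.01,-0.013,0.05],[0,0,0]],[[0.01,-0.013,0.085],[0,0,0]],[[0.01,-0.013,0.085],[0,0,0]],[[0.01,-0.013,0.085],[0,0,0]]]'
python3 -c "from h import *;go(.548,-.222,.073,80.4)"
```

```text
[[193.44471279 159.53672259]
 [204.48166247 166.50534645]
 [182.79913057 152.89695176]]
t: 2.0
tool_pos: [0.5498, -0.2232, 0.0793]
tool_rot: [3.13, -0.264, 0.0]
contact_force: [0.2, -0.3, 0.4]
opening: 0.0852
grip_force: 0.0
t 2.0 shift [-0.002  -0.0009  0.0063] turn [ 0.    -0.    -0.001] q6 1.23 pos [ 0.5498 -0.2232  0.0793] F [ 0.2 -0.3  0.4] open 0.0852 grip 0.0
```

```bash
python3 -m jog '[[[-0.001,0,0.004],[0,0,0]],[[-0.001,0,0.004],[0,0,0]]]'
python3 -m jog '[[[0,0,0],[0,0,0]],[[0,0,0],[0,0,0]],[[0,0,0],[0,0,0]],[[0,0,0],[0,0,0]],[[0,0,0],[0,0,0]]]' 0 40
python3 -m jog '[[[0,0,0],[0,0,0]],[[0,0,0],[0,0,0]],[[0,0,0],[0,0,0]]]'
```

```text
t: 2.2
tool_pos: [0.5495, -0.2229, 0.0756]
tool_rot: [3.13, -0.263, 0.003]
contact_force: [-0.2, 0.5, 0.0]
opening: 0.0857
grip_force: 0.0
t: 2.7
tool_pos: [0.5493, -0.223, 0.0751]
tool_rot: [3.129, -0.261, 0.001]
contact_force: [-4.0, -1.8, 2.0]
opening: 0.0135
grip_force: 43.9
t: 3.0
tool_pos: [0.5493, -0.2229, 0.075]
tool_rot: [3.129, -0.26, 0.001]
contact_force: [-2.6, -1.1, 5.6]
opening: 0.0137
grip_force: 43.6
```

Gripped at 14 mm. Turning anticlockwise, which is a negative turn about tool z.

```bash
python3 -m jog '[[[0,0,0],[0,0,-0.08]],[[0,0,0],[0,0,-0.18]],[[0,0,0],[0,0,-0.28]],[[0,0,0],[0,0,-0.38]],[[0,0,0],[0,0,-0.48]]]'
python3 -m jog '[[[0,0,0],[0,0,-0.1]],[[0,0,0],[0,0,-0.2]],[[0,0,0],[0,0,-0.3]],[[0,0,0],[0,0,-0.4]],[[0,0,0],[0,0,-0.5]]]'
python3 -m jog '[[[0,0,0],[0,0,-0.12]],[[0,0,0],[0,0,-0.24]],[[0,0,0],[0,0,-0.36]],[[0,0,0],[0,0,-0.48]],[[0,0,0],[0,0,-0.57]]]'
python3 -c "from h import *;go(.548,-.222,.075,170.4)
from station import ctrl;print(ctrl.get_obs()['wrist_torque'])"
```

```text
t: 3.5
tool_pos: [0.5493, -0.2224, 0.075]
tool_rot: [3.102, 0.494, 0.001]
contact_force: [-1.6, 0.7, 5.1]
opening: 0.0135
grip_force: 40.0
t: 4.0
tool_pos: [0.5488, -0.2218, 0.075]
tool_rot: [-2.882, -1.246, 0.0]
contact_force: [-3.6, 1.6, 8.4]
opening: 0.013
grip_force: 40.3
t: 4.5
tool_pos: [0.5481, -0.2216, 0.075]
tool_rot: [-2.414, -2.006, 0.001]
contact_force: [-4.7, 2.7, 10.2]
opening: 0.0135
grip_force: 40.7
t 4.5 shift [-0.0004 -0.0001  0.    ] turn [-0.003 -0.002 -0.016] q6 -0.33 pos [ 0.5481 -0.2216  0.075 ] F [-4.7  2.7 10.2] open 0.0135 grip 40.7
[0.76755779 1.27318274 0.12151212]
```

```bash
python3 -m jog '[[[0,0,0],[0,0,-0.03]],[[0,0,0],[0,0,-0.03]],[[0,0,0],[0,0,-0.03]]]'
python3 -m jog '[[[0,0,0],[0,0,0]],[[0,0,0],[0,0,0]],[[0,0,0],[0,0,0]],[[0,0,0],[0,0,0]],[[0,0,0],[0,0,0]]]' 1
python3 -m jog '[[[0,0,-0.05],[0,0,0]],[[0,0,-0.1],[0,0,0]],[[0,0,-0.15],[0,0,0]],[[0,0,-0.2],[0,0,0]],[[0,0,-0.215],[0,0,0]]]'
python3 -c "from h import *;go(.530,.190,.29,-7.8)"
```

```text
t: 4.8
tool_pos: [0.5481, -0.2215, 0.075]
tool_rot: [-2.387, -2.037, 0.001]
contact_force: [-5.5, 2.7, 10.6]
opening: 0.0132
grip_force: 40.7
t: 5.3
tool_pos: [0.5487, -0.2221, 0.0735]
tool_rot: [-2.389, -2.039, 0.0]
contact_force: [0.1, 0.3, -0.4]
opening: 0.0836
grip_force: 0.0
t: 5.8
tool_pos: [0.551, -0.2233, 0.2968]
tool_rot: [2.382, 2.032, 0.006]
contact_force: [1.1, -0.5, 0.9]
opening: 0.0853
grip_force: 0.0
t 5.8 shift [ 0.4049 -0.0858  0.0043] turn [ 0.011  0.004 -0.022] q6 -0.35 pos [ 0.551  -0.2233  0.2968] F [ 1.1 -0.5  0.9] open 0.0853 grip 0.0
```

```bash
python3 -m jog '[[[0.24,-0.045,0],[0,0,-0.02]],[[0.24,-0.045,0],[0,0,-0.02]],[[0.24,-0.045,0],[0,0,-0.02]],[[0.24,-0.045,0],[0,0,-0.02]],[[0.24,-0.045,0],[0,0,-0.02]]]' >/dev/null
python3 -m jog '[[[0.165,-0.04,0],[0,0,0]],[[0.165,-0.04,0],[0,0,0]],[[0.165,-0.04,0],[0,0,0]],[[0.165,-0.04,0],[0,0,0]],[[0.165,-0.04,0],[0,0,0]]]'
python3 -c "from h import *;go(.530,.190,.26,-7.8)"
python3 - <<'E'
from station import optics
import cv2,numpy as np
d=optics.get_image("scene")["image"];t=optics.get_image("top")["image"]
a=cv2.resize(d[160:235,165:240],(400,400),interpolation=cv2.INTER_CUBIC)
b=cv2.resize(t[160:224,284:348],(400,400),interpolation=cv2.INTER_CUBIC)
cv2.imwrite("pics/off.png",np.hstack([a,b]))
cv2.imwrite("pics/lamp2.png",cv2.resize(d[130:310,255:415],(533,600),interpolation=cv2.INTER_CUBIC))
E
```

```text
t: 6.8
tool_pos: [0.5243, 0.1933, 0.2878]
tool_rot: [-2.364, -2.067, 0.002]
contact_force: [-0.2, -0.9, -0.0]
opening: 0.0855
grip_force: 0.0
t 6.8 shift [-0.0025  0.0061  0.0278] turn [-0.002  0.     0.003] q6 0.35 pos [0.5243 0.1933 0.2878] F [-0.2 -0.9 -0. ] open 0.0855 grip 0.0
```

View pics/off.png

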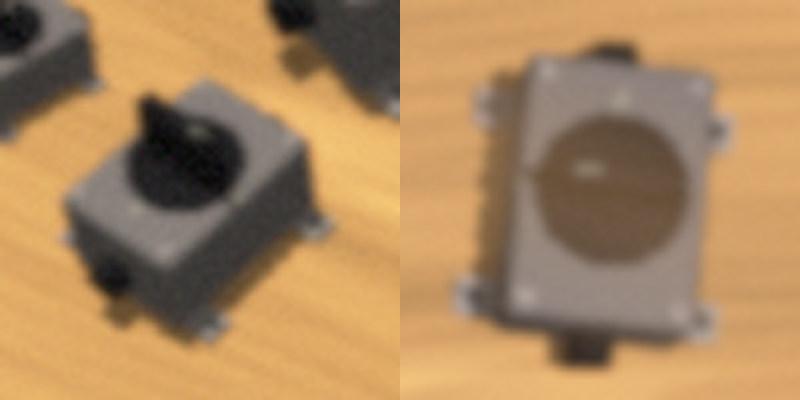

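View pics/lamp2.png

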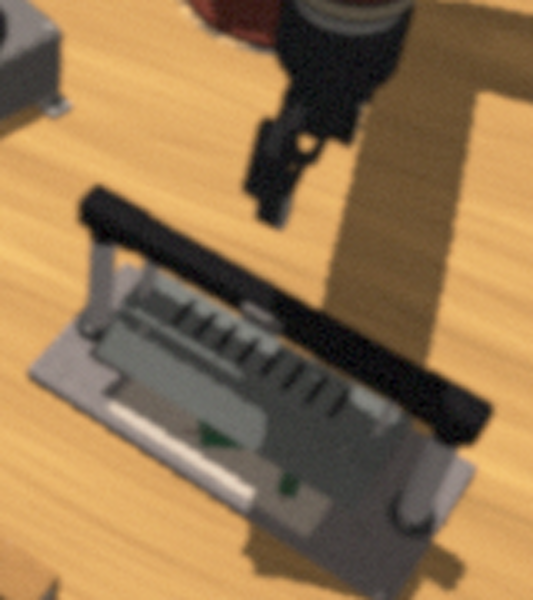

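The isolator is now off: in the top crop the nose mark is at (588,168), pointing to the box's +y. The grey button shows at (263,313) in the lamp crop, the middle of the far face. I'll check that against the projection and descend.

```bash
python3 -c "
from h import *;print(proj('scene',[[.548,.1876,.165]]),'seen 333.6 223.6', bp('scene',[[333.6,223.6]],.165))"
python3 -m jog '[[[-0.003,0.006,0.05],[0,0,0]],[[-0.003,0.006,0.1],[0,0,0]],[[-0.003,0.006,0.1],[0,0,0]],[[-0.003,0.006,0.1],[0,0,0]]]'
python3 -c "from h import *;go(.530,.190,.143,-7.8)"
```

```text
[[331.23213317 225.30848838]] seen 333.6 223.6 [[0.54038912 0.19060248 0.165     ]]
t: 7.3
tool_pos: [0.5304, 0.1857, 0.1883]
tool_rot: [-2.37, -2.06, 0.004]
contact_force: [0.5, -0.6, 0.0]
opening: 0.0851
grip_force: 0.0
t 7.3 shift [ 0.0042 -0.0009  0.0453] turn [-0.002  0.001 -0.004] q6 0.34 pos [0.5304 0.1857 0.1883] F [ 0.5 -0.6  0. ] open 0.0851 grip 0.0
```

```bash
python3 -m jog '[[[0.005,-0.001,0.02],[0,0,0]],[[0.005,-0.001,0.045],[0,0,0]],[[0.005,-0.001,0.045],[0,0,0]],[[0.005,-0.001,0.045],[0,0,0]]]'
python3 -m jog '[[[0,0,0],[0,0,0]],[[0,0,0],[0,0,0]],[[0,0,0],[0,0,0]],[[0,0,0],[0,0,0]],[[0,0,0],[0,0,0]]]' 0 60
python3 -m jog '[[[0,0,0],[0,0,0]],[[0,0,0],[0,0,0]],[[0,0,0],[0,0,0]]]'
python3 -c "from h import *;go(.530,.190,.143,-7.8)"
```

```text
t: 7.7
tool_pos: [0.5322, 0.1921, 0.147]
tool_rot: [2.368, 2.061, 0.005]
contact_force: [-0.6, -1.3, 1.1]
opening: 0.0854
grip_force: 0.0
t: 8.2
tool_pos: [0.5316, 0.1922, 0.1454]
tool_rot: [2.368, 2.062, 0.004]
contact_force: [1.4, -0.1, 4.9]
opening: 0.0257
grip_force: 60.6
t: 8.5
tool_pos: [0.5315, 0.1922, 0.1453]
tool_rot: [2.368, 2.062, 0.003]
contact_force: [2.1, -1.3, 6.1]
opening: 0.0251
grip_force: 60.8
t 8.5 shift [-0.0024 -0.0012  0.0023] turn [ 0.003 -0.001 -0.002] q6 0.35 pos [0.5315 0.1922 0.1453] F [ 2.1 -1.3  6.1] open 0.0251 grip 60.8
```

The opening is 25–26 mm, so the button is flush. Lifting.

```bash
python3 -m jog '[[[0,0,-0.005],[0,0,0]],[[0,0,-0.01],[0,0,0]],[[0,0,-0.02],[0,0,0]],[[0,0,-0.03],[0,0,0]],[[0,0,-0.04],[0,0,0]]]'
python3 -m jog '[[[0,0,-0.01],[0,0,0]],[[0,0,-0.02],[0,0,0]],[[0,0,-0.03],[0,0,0]],[[0,0,-0.04],[0,0,0]],[[0,0,-0.05],[0,0,0]]]'
```

```text
t: 9.0
tool_pos: [0.5315, 0.1922, 0.1826]
tool_rot: [2.368, 2.062, 0.004]
contact_force: [9.6, 1.1, -8.0]
opening: 0.0253
grip_force: 59.6
t: 9.5
tool_pos: [0.5315, 0.1921, 0.2322]
tool_rot: [2.369, 2.062, 0.003]
contact_force: [8.6, 1.8, -7.4]
opening: 0.0255
grip_force: 59.6
```

```bash
python3 -m jog '[[[0,0,-0.01],[0,0,0]],[[0,0,-0.02],[0,0,0]],[[0,0,-0.027],[0,0,0]],[[0,0,-0.03],[0,0,0]],[[0,0,-0.03],[0,0,0]]]'
python3 -m jog '[[[0,0,-0.001],[0,0,0]],[[0,0,-0.002],[0,0,0]],[[0,0,-0.003],[0,0,0]],[[0,0,-0.003],[0,0,0]]]'
```

```text
t: 10.0
tool_pos: [0.5315, 0.1922, 0.2628]
tool_rot: [2.369, 2.062, 0.003]
contact_force: [8.2, 1.2, -4.8]
opening: 0.0256
grip_force: 59.9
t: 10.4
tool_pos: [0.5315, 0.1922, 0.2651]
tool_rot: [2.369, 2.062, 0.003]
contact_force: [8.3, 0.6, -6.7]
opening: 0.0251
grip_force: 59.8
```

```bash
python3 -m jog '[[[0,0,-0.001],[0,0,0]],[[0,0,-0.002],[0,0,0]],[[0,0,-0.002],[0,0,0]],[[0,0,-0.002],[0,0,0]]]'
python3 -m jog '[[[0,0,-0.001],[0,0,0]],[[0,0,-0.001],[0,0,0]],[[0,0,-0.001],[0,0,0]]]'
```

```text
t: 10.8
tool_pos: [0.5315, 0.1922, 0.2654]
tool_rot: [2.369, 2.062, 0.002]
contact_force: [10.6, 0.7, -10.5]
opening: 0.0252
grip_force: 60.6
t: 11.1
tool_pos: [0.5315, 0.1921, 0.2654]
tool_rot: [2.369, 2.062, 0.001]
contact_force: [12.6, 2.1, -13.7]
opening: 0.0253
grip_force: 60.2
```

The TCP has risen 120 mm and stalled, and the force is growing, so it is against the second stop. One more millimetre for margin, then a look.

```bash
python3 -m jog '[[[0,0,-0.001],[0,0,0]],[[0,0,-0.001],[0,0,0]],[[0,0,-0.001],[0,0,0]],[[0,0,-0.001],[0,0,0]],[[0,0,-0.001],[0,0,0]]]'
python3 -c "
from station import optics
import cv2
cv2.imwrite('pics/end.png',optics.get_image('scene')['image'])"
```

```text
t: 11.6
tool_pos: [0.5314, 0.1921, 0.2655]
tool_rot: [2.369, 2.062, 0.001]
contact_force: [13.6, 1.9, -16.2]
opening: 0.0254
grip_force: 60.3
```

View pics/end.png

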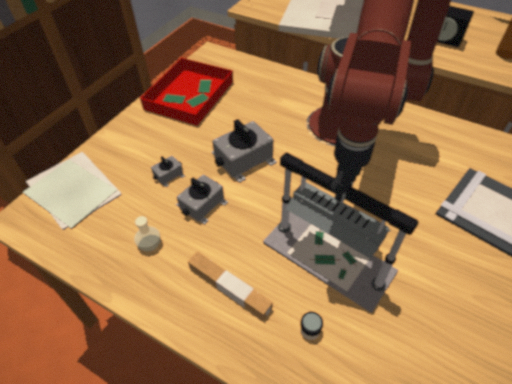

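The hood is held up at the stop, with the bar at about (345,190). The isolator at (203,190) is still off, and the carton, flask and loupe have not moved.

```bash
python3 -c "
from station import job;print(job.finish_job())"
```

```text
the job is handed in; nothing more can be done
None
```

The job is handed in: I turned the isolator off first, then raised the hood to its second stop, where the arm still holds it by the crossbar with the button pressed in; the carton, flask and loupe were not touched.

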